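# Gauge an adjustable stop with the bench-mounted caliper

## Robot

A 6-joint arm with a two-finger parallel gripper is mounted at the origin on a cart in front of the work surface, level with it; the furniture and walls round the work are solid. World frame = base frame: x ahead of the robot, y to its left, z up, the work surface at z = 0. Lengths are in m, angles in rad, forces in N, time in s.
With the tool pointing down it reaches from about 0.275 to 0.75 m from the base axis. Payload 10.2 kg.
Tool frame: the origin (TCP) lies on the centre line of the jaws, within the pads' length; the fingertips stand tip_extent ahead of it and the grasp point (between the pads) lies 11 mm behind it (tip_extent is the distance from the TCP to the fingertips, in m); z points along the fingers, y is the line along which they close (so a half turn about z gives the same grasp; the last joint's range is limited). The gripper opens to 85 mm and grips with 20 to 120 N. Pads are 22 mm wide; open, the fingers measure 114 mm over their backs; the gripper's body (76 mm by 85 mm) begins 54 mm behind the grasp point. The pads swing forward as they close: fully open they stand 13 mm farther back than shut.
Start: joints at [-1.391, 0.313, 1.498, -0, 1.331, -0.223], TCP at [0.206, -0.483, 0.239] pointing down, gripper open.
Joint ranges: [-2.94, 2.94], [-0.97, 2.17], [0.19, 2.56], [-1.23, 4.37], [0.02, 3.11], [-2.88, 2.88]. Speed limits (rad/s): [2.39, 2.39, 3.01, 3.14, 3.14, 3.14].

## Interface

Orientations are given as a unit quaternion [w, x, y, z].
In Python, from station import state, camera, camera_model, close_job, regions_of, place_of, tip_extent gives the robot as it stands. The module is installed in compiled form; this text tells all that it offers.
- The arm moves only by the tool arm_command, never from a script. Its argument "commands" is a list of rows, each an object with "jaw": the opening, from 0 (shut) to 1 (fully open); "travel": the shift along the tool's x, y, z in m, a list of three; "delta_rot": the turn, a rotation vector about the tool's x, y, z in rad, a list of three. A call has 1 to 12 rows; each row shifts and turns the commanded pose from where the row before left it, along the tool's axes as they then stand; what a row does not reach is not made up. A row lasts 1/10 s, in which the tool goes at most 50 mm and 8.59 degrees, less where a joint would pass 70% of its speed; a pose out of reach is approached as far as the arm can. A call is refused whole if a number of a shift passes 0.05 or a number of a turn 0.15, either way. A call with a gripper value outside its range is refused whole. The fingers move at their own pace and stop on an object; "newtons" is the grip in N (left out, the last holds). Time passes only in rows, so rows that do not move let the fingers close. It gives the time, the measured TCP pose, the force, the opening and the grip force at its end, in the units of the state.
- state(): the state, without advancing time (a new reading comes with each control period).
- camera(name): name is "side" or "top"; returns the picture (420x560x3 uint8, red, green, blue); there is no depth.
- camera_model(name): a dict with "intrinsics" (3x3 intrinsics, pixels), "dist_coeffs" ([k1, k2, p1, p2, k3] as OpenCV has them; the pictures are not rectified), "pose" (4x4, takes a point from camera to world coordinates). Camera axes: x right, y down, z forward; pixel columns grow to the right and rows downward; lengths in m; the calibration is good to about 2 mm. A picture is of the moment at which its call begins. camera_model takes no time and is no camera call.
- close_job(): hands the job in; it is judged then, once.
Trained networks look in the newest picture that a camera, given by its name, has taken for a name from the list of things; names that differ only in an ending like _2 or _b are one class to them, and where a whole thing is asked for, a point or a joint stands for the part that bears it (a point fixed in the world has none). Each returns a list of dicts, best first, with "p" (0 to 1); they miss things now and then, are a little off and sometimes report something else, mostly with a low value. They report only what shows in the picture. A call takes as long as a camera call.
- regions_of(camera, thing): "mask" (420x560 bool, what is visible of it) and "bbox" ([left, top, right, bottom] in pixels, round what is visible of it).
- place_of(camera, thing): "uv" ([column, row] in pixels: a listed point, or the origin of a listed thing).
The state is a dict: "clock": time; "joints": joint angles; "joint_vel": joint speeds; "joint_efforts": joint torques, N m; "position": TCP position; "tcp_rot": TCP orientation; "force": force on the tool from outside, world axes, zero at the start; "torque": the same for the moment, N m; "finger_gap": opening from 0.0 (shut) to 1.0 (fully open); "finger_force": force on a finger pad.
Only numpy, scipy, OpenCV 4.12 (cv2) and the standard library are available. Lean on these libraries where they do the work, as an engineer would, in place of code of your own. Each camera call takes 0.05 s, during which the arm holds its last target. There are 200 camera calls.

## Task

Stand the steel screw stop upright on the bench between the open jaws of the caliper, about half-way along them, its plain side towards the fixed jaw and its screw towards the sliding jaw, and let go of it. Then measure over it: slide the moving jaw shut until it presses the stop flat against the fixed jaw with 6 to 10 N (never more than 15 N) for about a second, without swinging the caliper on its mount. Let go, leaving the jaws closed on the upright stop, and leave the oil bottle and the check weight where they stand.

Things in the scene. Friction and masses are not known exactly. Their poses are not given: they have to be found in the camera images.
- stop_center (a point): Centre, 25 mm above its foot, of the loose screw stop: upright bright steel block 24 (x) x 18 (y) x 50 mm (z), about 170 g. From its -y side, 8 mm above the foot, a dark nut and a round-ended 8 mm screw stand out; the screw ends 15 to 29 mm from the axis, locked at a length that differs each time. Grasp it across x, 30 to 40 mm above the foot. It slides on the bench when pushed with 1 to 2.5 N.
- caliper: Digital caliper, 216 mm long, lying level with its underside 3 mm above the bench, held only at the tail of its beam. Axes (shared by the points below): y along the beam from tail to jaw end, the way the slider moves to shut; x level, the jaws point to -x; z up. Origin half-way along its length, at its underside. Jaws 6 to 10 mm above the bench, so a part stands on the bench between them.
- fixed_face (a point): Point on the face of the fixed jaw, half-way along the jaw, 8 mm above the bench. The jaws reach from 16 mm at -x of it (tips) to 25 mm at +x of it (beam, which spans 25 to 41 mm). The jaw lies at +y of the face, 4 to 15 mm thick. The face slants by about 5 degrees: the gap is 4 mm wider at the tips than at the beam.
- sliding_face (a point): The opposite point, on the face of the sliding jaw, at -y of fixed_face. The sliding jaw lies at -y of it, 17 mm thick at the beam, narrower at the tip.
- slider_grip (a point): Where to hold the slider: mid-width and mid-height of its black case, 15 mm in front (+y) of its rear end. The case is 70 mm long (y), 34 mm wide (x), 15 mm high, from 3 to 18 mm above the bench; this point is 10.5 mm above the bench. Both long sides are free for a finger, with only the bench below. The sliding jaw stands out at -x from 42 to 59 mm in front of this point.
- caliper_slider (a joint): Travel of the slider along the beam, m: 0 is shut, grows as the jaws open. The gap half-way along the jaws is this value + 3.1 mm; 20 to 36 mm when shut on the stop. Friction about 1.6 N; it stays where it is left. Along the beam the caliper is rigid: once both jaws touch the stop the slider meets a hard stop.
- swivel (a joint): Turn of the whole caliper about an upright pivot at the tail of its beam, rad, 0 when square: the aluminium block that clamps the beam is rubber-bushed on a steel plate screwed to the bench, and springs back with 4 N m/rad. The pivot lies in the line of the beam, about 170 mm behind the fixed jaw's face and 56 to 72 mm behind slider_grip at the start.
- oil_bottle: Squeeze bottle, 37 mm wide, 124 mm tall, standing; a bystander. Origin at the centre of its foot.
- weight_1: Knobbed cylindrical check weight, 26 mm wide, 34 mm tall, standing; a bystander. Origin at the centre of its foot.

How it is judged:
By the outcome, as a careful person would: the job done as asked, in the order asked, and still so for the second after the job is handed in, with the robot touching nothing.
It also fails if it takes over 58 s, if anything falls off the work surface, if the arm or the gripper's body presses on something with over 40 N, if the wrist force passes 120 N, or if a joint passes its speed limit or range.

## Working session

There is one attempt and no reset: what is moved stays moved. The work goes in short steps, Python scripts to look and compute and a tool call to move; the robot and the scene stay as the last step left them, time stands still between calls to the robot, and variables do not carry over. Pictures are saved under pics/ and viewed, at most 10 in all, crops included, and the job is handed in when it is done.

Besides the shell and the picture viewer there is one more tool, called after "Emit:" as name(argument=value, ...) on one line, values as JSON. arm_command: Moves the arm, as the interface text tells. Its arguments: {"type":"object","properties":{"commands":{"type":"array"},"newtons":{"type":"number"}},"required":["commands"]}

```bash
mkdir -p pics; cat > h.py <<'E'
import numpy as np, cv2
from station import *
def ray(cam,uv):
    m=camera_model(cam);K=np.array(m["intrinsics"]);P=np.array(m["pose"])
    n=cv2.undistortPoints(np.array([[uv]],float),K,np.array(m["dist_coeffs"]))[0,0]
    return P[:3,3],P[:3,:3]@np.array([n[0],n[1],1])
def atz(cam,uv,z):
    o,d=ray(cam,uv);return o+d*(z-o[2])/d[2]
def proj(cam,p):
    m=camera_model(cam);P=np.linalg.inv(np.array(m["pose"]))
    return cv2.projectPoints(np.array([p],float),cv2.Rodrigues(P[:3,:3])[0],P[:3,3],np.array(m["intrinsics"]),np.array(m["dist_coeffs"]))[0][0,0]
def snap(cam,name):
    im=camera(cam);cv2.imwrite(f"pics/{name}.png",im[:,:,::-1]);return im
E
python3 - <<'E'
from h import *
print(tip_extent if not callable(tip_extent) else tip_extent(), state())
a=snap("top","t0");b=snap("side","s0")
for c in("top","side"):
    print(c,np.round(camera_model(c)["pose"],3).tolist())
    for t,z in [("stop_center",.025),("caliper",.003),("fixed_face",.008),("sliding_face",.008),("slider_grip",.0105),("oil_bottle",0),("weight_1",0)]:
        for r in place_of(c,t)[:2]: print(c,t,round(r["p"],2),np.round(r["uv"],1),np.round(atz(c,r["uv"],z),4))
E
```

```text
0.008 {'clock': 0.0, 'joints': array([-1.39140537e+00,  3.13432389e-01,  1.49845405e+00, -5.58173296e-05,
        1.33103226e+00, -2.23424010e-01]), 'joint_vel': array([ 0.00057214,  0.00176593, -0.00177666,  0.00114545,  0.00162794,
        0.0010279 ]), 'joint_efforts': array([-5.39815574e-04, -4.12264287e+01, -2.59744513e+01, -1.68840807e-04,
        4.12930051e-03,  7.04353749e-07]), 'position': array([ 0.20572117, -0.48272775,  0.23873771]), 'tcp_rot': array([-6.63461605e-04,  9.79784438e-01,  2.00055030e-01, -1.25030013e-05]), 'force': array([-0.17229896,  0.19823324, -0.26908771]), 'torque': array([ 0.05224225, -0.02872512,  0.01129705]), 'finger_force': 0.0, 'finger_gap': 1.0027519013438495}
top [[-0.007, -0.997, 0.083, 0.477], [-0.999, 0.01, 0.04, 0.052], [-0.041, -0.082, -0.996, 0.889], [0.0, 0.0, 0.0, 1.0]]
top stop_center 0.7 [234.3 189.4] [0.5848 0.1939 0.025 ]
top caliper 0.61 [371.2 235.7] [ 0.487 -0.09   0.003]
top fixed_face 0.76 [329.8 256.6] [ 0.4443 -0.003   0.008 ]
top sliding_face 0.59 [360.6 247.8] [ 0.4621 -0.0668  0.008 ]
top sliding_face 0.46 [371.1 234.1] [ 0.4902 -0.089   0.008 ]
top slider_grip 0.88 [380.3 221.5] [ 0.5161 -0.1081  0.0105]
top oil_bottle 0.77 [239.8 245.6] [0.4681 0.1859 0.    ]
top weight_1 0.47 [187. 227.] [0.5084 0.2992 0.    ]
side [[-0.909, -0.144, 0.39, 0.137], [-0.415, 0.37, -0.831, 0.884], [-0.025, -0.918, -0.396, 0.457], [0.0, 0.0, 0.0, 1.0]]
side stop_center 0.59 [213.8 247. ] [0.5947 0.1917 0.025 ]
side caliper 0.68 [320.5 210.2] [ 0.4866 -0.0854  0.003 ]
side fixed_face 0.55 [329.7 224.1] [ 0.4404 -0.0143  0.008 ]
side sliding_face 0.76 [330.6 214.5] [ 0.4545 -0.0609  0.008 ]
side slider_grip 0.83 [314.1 200.8] [ 0.5129 -0.1144  0.0105]
side oil_bottle 0.61 [275.9 266.4] [0.4773 0.1737 0.    ]
side weight_1 0.55 [222.3 301.4] [ 0.5104  0.3089 -0.    ]
```

```bash
python3 - <<'E'
import cv2
a=cv2.imread("pics/t0.png");cv2.imwrite("pics/t0c.png",cv2.resize(a[150:300,200:450],None,fx=3.2,fy=3.2,interpolation=cv2.INTER_CUBIC))
a=cv2.imread("pics/s0.png");cv2.imwrite("pics/s0c.png",cv2.resize(a[150:330,180:400],None,fx=3.3,fy=3.3,interpolation=cv2.INTER_CUBIC))
E
```

```text
(no output)
```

View pics/t0c.png

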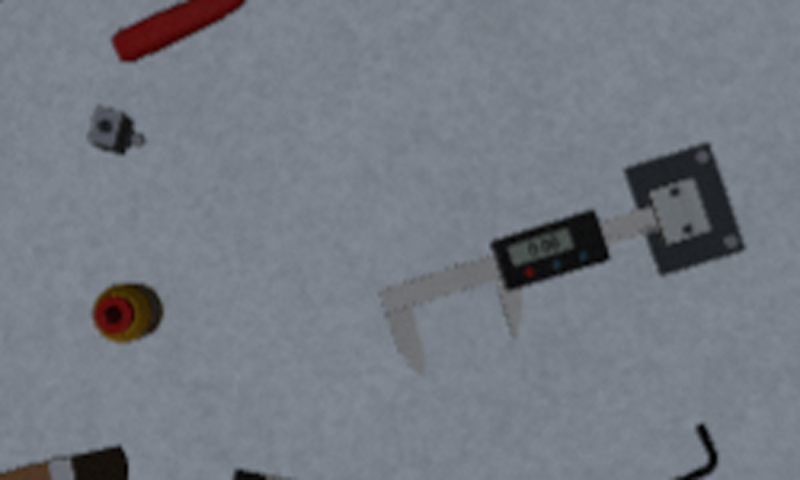

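View pics/s0c.png

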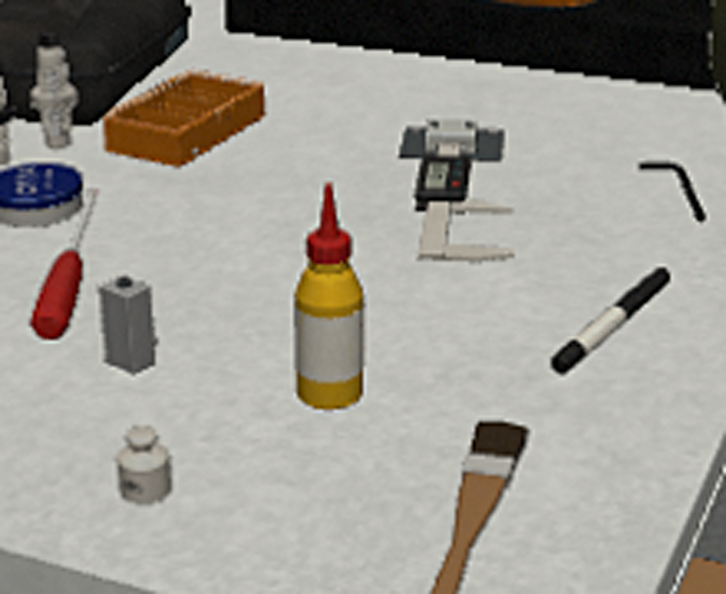

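The top view shows the caliper with its tail at about (415,216), beam end at (320,244) and jaws pointing down the image. The stop is at about (233,190) with its screw to the right. The bottle (239,247) and the weight are well clear. Next I'll fit the geometry more precisely.

```bash
cat >> h.py <<'E'
from scipy.optimize import minimize
def hullmask(cam,pts,win,S=4):
    m=camera_model(cam);P=np.linalg.inv(np.array(m["pose"]))
    uv=cv2.projectPoints(np.array(pts,float),cv2.Rodrigues(P[:3,:3])[0],P[:3,3],np.array(m["intrinsics"]),np.array(m["dist_coeffs"]))[0][:,0]
    l,t,w,h=win
    q=np.round(((uv-[l,t])+.5)*S*16).astype(np.int32)
    im=np.zeros((h*S,w*S),np.uint8);cv2.fillConvexPoly(im,cv2.convexHull(q),255,shift=4)
    return im
def down(im,S=4): return cv2.resize(im,None,fx=1/S,fy=1/S,interpolation=cv2.INTER_AREA)/255.
def box(x0,x1,y0,y1,z0,z1): return np.array([[x,y,z] for x in(x0,x1) for y in(y0,y1) for z in(z0,z1)])
def tf(p,x,y,a):
    c,s=np.cos(a),np.sin(a);p=np.asarray(p,float);q=p.copy();q[:,0]=x+c*p[:,0]-s*p[:,1];q[:,1]=y+s*p[:,0]+c*p[:,1];return q
def fit(cost,x0,step):
    best=None
    for k in range(3):
        s=np.array([x0]+[np.array(x0)+np.eye(len(x0))[i]*step[i]/(k+1) for i in range(len(x0))])
        r=minimize(cost,x0,method="Nelder-Mead",options=dict(initial_simplex=s,maxiter=600));x0=r.x
    return r
def stop_parts(v,L):
    th=np.linspace(0,2*np.pi,12)
    scr=np.array([[.004*np.cos(t),y,.008+.004*np.sin(t)] for t in th for y in(-.009,-L)])
    return [tf(box(-.012,.012,-.009,.009,0,.05),*v),tf(scr,*v)]
E
python3 - <<'E'
from h import *
camera("top");camera("side")
R={}
for c in("top","side"):
    for t in("stop_center","caliper","caliper_slider","oil_bottle","weight_1"):
        r=regions_of(c,t)
        for q in r[:2]: print(c,t,round(q["p"],2),q["bbox"],q["mask"].sum())
        if r: R[c+"_"+t]=r[0]["mask"]
np.savez("masks.npz",**R)
wins={"top":(215,170,50,45),"side":(195,215,50,60)}
for cams in (("top",),("side",),("top","side")):
  best=None
  for a0 in (-.9,-.5,-.2,.1,.4):
    def cost(v):
        e=0
        for c in cams:
            l,t,w,h=wins[c];M=R[c+"_stop_center"][t:t+h,l:l+w].astype(float)
            im=0
            for p in stop_parts(v[:3],np.clip(v[3],.015,.029)): im=np.maximum(im,hullmask(c,p,wins[c]))
            e+=((down(im)-M)**2).sum()
        return e
    r=fit(cost,[.585,.193,a0,.022],[.006,.006,.15,.004])
    if best is None or r.fun<best.fun: best=r
  print(cams,best.x.round(4),best.fun)
t=R["top_caliper"];s=R.get("top_caliper_slider")
v=np.zeros((420,560,3),np.uint8);im=cv2.imread("pics/t0.png").copy()
for k,col in(("caliper",(0,255,0)),("caliper_slider",(0,0,255)),("stop_center",(255,0,0))):
    if "top_"+k in R: im[R["top_"+k]]=(im[R["top_"+k]]*.6+np.array(col)*.4).astype(np.uint8)
cv2.imwrite("pics/m.png",cv2.resize(im[160:290,210:440],None,fx=3.4,fy=3.4,interpolation=cv2.INTER_NEAREST))
E
```

```text
top stop_center 0.5 [227.9, 185.3, 245.1, 194.2] 153
top caliper 0.79 [320.5, 212.3, 407.2, 268.9] 1242
top caliper_slider 0.6 [351.6, 216.3, 390.4, 255.6] 626
top oil_bottle 0.68 [227.3, 237.4, 249.5, 258.0] 342
top weight_1 0.66 [179.4, 220.4, 194.6, 233.7] 155
side stop_center 0.96 [210.1, 233.3, 228.3, 264.1] 417
side caliper 0.97 [307.3, 194.4, 333.4, 231.9] 459
side caliper_slider 0.61 [304.7, 198.9, 329.6, 214.1] 267
side oil_bottle 0.94 [266.0, 205.4, 291.8, 274.3] 1005
side oil_bottle 0.44 [208.4, 234.6, 229.3, 261.5] 399
side weight_1 0.83 [215.9, 279.3, 230.9, 303.8] 269Traceback (most recent call last):
  File "<stdin>", line 22, in <module>
  File "h.py", line 30, in fit
    r=minimize(cost,x0,method="Nelder-Mead",options=dict(initial_simplex=s,maxiter=600));x0=r.x
    res = _minimize_neldermead(fun, x0, args, callback, bounds=bounds,
                               **options)
    fsim[j] = func(sim[j])
              ~~~~^^^^^^^^
    fx = function(np.copy(x), *(wrapper_args + args))
  File "<stdin>", line 19, in cost
  File "h.py", line 16, in hullmask
    m=camera_model(cam);P=np.linalg.inv(np.array(m["pose"]))
ValueError: time passes only in moves, steps and waits
```

```bash
python3 - <<'E'
s=open("h.py").read()
s=s.replace("from station import *\n","from station import *\nimport station,functools\ncamera_model=functools.cache(station.camera_model)\n",1)
open("h.py","w").write(s)
E
cat > a.py <<'E'
from h import *
T=cv2.imread("pics/t0.png").astype(float);S=cv2.imread("pics/s0.png").astype(float)
d=T[178:204,222:252].mean(2);print(d.astype(int)[::1])
R=np.load("masks.npz")
wins={"top":(222,178,30,26),"side":(195,215,50,60)}
bg=np.median(d);fg={"top":(abs(d-bg)>14).astype(float)}
l,t,w,h=wins["side"];fg["side"]=R["side_stop_center"][t:t+h,l:l+w].astype(float)
for cams in (("top",),("side",),("top","side")):
  best=None
  for a0 in (-.9,-.5,-.2,.1,.4):
    def cost(v):
        e=0
        for c in cams:
            im=0
            for p in stop_parts(v[:3],np.clip(v[3],.015,.029)): im=np.maximum(im,hullmask(c,p,wins[c]))
            e+=((down(im)-fg[c])**2).sum()
        return e
    r=fit(cost,[.585,.193,a0,.022],[.006,.006,.15,.004])
    if best is None or r.fun<best.fun: best=r
  print(cams,best.x.round(4),best.fun)
im=T.copy().astype(np.uint8)
for k,col in(("caliper",(0,255,0)),("caliper_slider",(0,0,255))):
    m=R["top_"+k];im[m]=(im[m]*.7+np.array(col)*.3).astype(np.uint8)
cv2.imwrite("pics/m.png",cv2.resize(im[160:290,210:440],None,fx=3.4,fy=3.4,interpolation=cv2.INTER_NEAREST))
E
python3 a.py
```

```text
[[127 130 132 126 129 129 130 131 129 129 129 127 123 124 127 128 128 127
  125 125 125 125 129 128 127 126 125 126 128 129]
 [129 131 131 129 130 129 130 129 128 130 131 126 122 123 127 127 126 125
  125 123 125 125 127 131 129 127 126 126 128 128]
 [133 132 130 132 134 132 133 131 126 125 128 127 126 126 128 127 125 125
  128 130 131 128 129 132 131 128 125 126 128 127]
 [129 130 132 134 135 133 133 132 129 128 128 128 130 126 127 127 127 128
  131 134 133 126 131 132 132 129 126 127 129 129]
 [126 131 134 134 134 132 132 129 118 117 125 129 129 129 128 126 126 128
  131 132 131 126 129 131 129 131 128 126 130 130]
 [126 131 135 134 132 130 128 123  98  95 106 110 103 114 126 126 126 127
  129 130 131 128 128 128 129 132 131 128 128 129]
 [128 131 132 131 131 129 127 110  92  87  84  86  79  93 110 110 112 122
  126 131 133 131 130 127 128 130 130 127 127 126]
 [133 134 133 134 133 129 128 102  88  86  87  88  90  89  92  87  71 100
  123 126 131 129 128 130 128 127 128 125 123 125]
 [132 132 134 135 134 128 113  96  87  87  83  85  88  88  87  81  42  58
   94 120 128 128 126 127 
[... 1643 characters left out ...]
1 130]
 [133 132 128 127 129 131 128 129 127 130 129 127 129 129 130 127 128 131
  132 131 128 129 130 130 133 133 132 133 129 130]
 [133 131 128 126 127 129 130 130 130 133 130 129 132 131 130 129 128 131
  132 134 130 130 130 131 132 130 129 128 129 131]
 [133 134 128 125 127 130 130 132 131 133 131 132 134 134 133 130 129 130
  130 134 135 133 133 133 134 131 127 127 126 131]
 [132 132 128 127 127 130 129 131 132 135 132 130 133 133 133 131 127 129
  130 133 135 135 135 136 134 131 129 128 129 132]]
('top',) [ 0.583   0.1941 -0.2517  0.02  ] 10.853456362937331
('side',) [ 0.5867  0.1906 -0.3905  0.0159] 18.697823913879276
('top', 'side') [ 0.5837  0.1943 -0.2924  0.0187] 59.34714340638216
```

View pics/m.png

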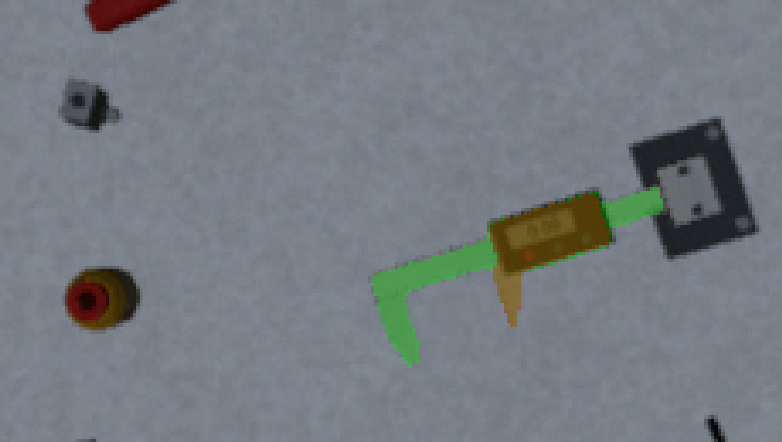

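The masks match the picture: beam, jaws and slider case are clean. Now I'll fit a caliper model to them.

```bash
cat > b.py <<'E'
from h import *
def cal_parts(v):
    gx,gy,a,F,xb=v
    case=box(-.017,.017,-.015,.055,.003,.018)
    beam=box(xb-.008,xb+.008,-.045,F+.0128,.005,.010)
    fj=[[xb-.008+.0,F-.0022],[xb-.008,F+.0128],[xb-.049,F+.0014],[xb-.049,F+.0054]]
    sj=[[xb-.008,.059],[xb-.008,.042],[xb-.049,.059],[xb-.049,.055]]
    f3=lambda q:np.array([[x,y,z] for x,y in q for z in(.006,.010)])
    return [tf(p,gx,gy,a) for p in(case,beam,f3(fj),f3(sj))]
def fitcal(cal,sl,x0,cam="top",win=(310,200,90,80)):
    l,t,w,h=win;C=(cal|sl)[t:t+h,l:l+w].astype(float);S=sl[t:t+h,l:l+w].astype(float)
    W=np.ones_like(C);
    def cost(v):
        pp=[hullmask(cam,p,win) for p in cal_parts(v)]
        sm=np.maximum(pp[0],pp[3]);al=np.maximum(np.maximum(pp[1],pp[2]),sm)
        ok=np.ones(C.shape); ok[:, 400-l:]=0 if 400-l<w else 1
        # ignore clamp region: tail-side pixels beyond model beam
        e=(down(al)-C)**2
        return e.sum()+((down(sm)-S)**2).sum()
    return fit(cost,x0,[.004,.004,.06,.005,.004])
def report(v):
    gx,gy,a,F,xb=v
    q=tf([[0,0,0],[xb-.033,F,0],[xb-.033,.059,0],[xb,0,0]],gx,gy,a)
    print("grip",q[0].round(4),"fixed",q[1].round(4),"sliding",q[2].round(4),"yaw",round(a,4),"F",round(F,4),"gap",round(F-.059,4),"xb",round(xb,4))
if __name__=="__main__":
    R=np.load("masks.npz")
    for c,w in(("top",(310,200,88,80)),):
        r=fitcal(R[c+"_caliper"],R[c+"_caliper_slider"],[.515,-.109,.28,.11,0],c,w);print(c,r.fun);report(r.x)
        l,t,ww,h=w;m=0
        for p in cal_parts(r.x):m=np.maximum(m,hullmask(c,p,w))
        d=(down(m)>.5).astype(int);C=(R[c+"_caliper"]|R[c+"_caliper_slider"])[t:t+h,l:l+ww].astype(int)
        print((d-C==1).sum(),(C-d==1).sum())
        for row in(d+2*C)[8:72,8:]:print("".join(".m c#"[k] if k!=3 else "#" for k in row))
E
sed -i 's/".m c#"\[k\] if k!=3 else "#"/".mc#"[k]/' b.py; python3 b.py
```

```text
top 123.65654748173779
grip [ 0.508 -0.107  0.   ] fixed [ 0.442 -0.004  0.   ] sliding [ 0.4593 -0.0602  0.    ] yaw 0.2983 F 0.1178 gap 0.0588 xb 0.0002
25 56
................................................................................
................................................................................
................................................................................
................................................................................
................................................................................
................................................................................
................................................................................
................................................................................
.................................................................###...........m
..............................................................######........m###
...........................................................#########.....m######
................................................
[... 3544 characters left out ...]
....................................................
..........c####.................................................................
..........cc###.................................................................
...........cc#c.................................................................
............c...................................................................
................................................................................
................................................................................
................................................................................
................................................................................
```

Emit:
arm_command(commands=[{"jaw":1,"travel":[0,0,0],"delta_rot":[0,0,-0.134]},{"jaw":1,"travel":[0,0,0],"delta_rot":[0,0,-0.134]},{"jaw":1,"travel":[0,0,0],"delta_rot":[0,0,-0.134]},{"jaw":1,"travel":[0,0,0],"delta_rot":[0,0,-0.134]},{"jaw":1,"travel":[0,0,0],"delta_rot":[0,0,-0.134]},{"jaw":1,"travel":[0,0,0],"delta_rot":[0,0,-0.134]},{"jaw":1,"travel":[0,0,0],"delta_rot":[0,0,-0.134]},{"jaw":1,"travel":[0.04,0.01,0],"delta_rot":[0,0,0]},{"jaw":1,"travel":[0.04,0.01,0],"delta_rot":[0,0,0]},{"jaw":1,"travel":[0.04,0.01,0],"delta_rot":[0,0,0]},{"jaw":1,"travel":[0.04,0.01,0],"delta_rot":[0,0,0]},{"jaw":1,"travel":[0.04,0.01,0],"delta_rot":[0,0,0]}])

```text
clock: 2.6
position: [0.3005, -0.2981, 0.2394]
tcp_rot: [0.0, 0.784, 0.621, 0.0]
force: [0.9, 0.5, 1.0]
finger_gap: 1.0
finger_force: 0.0
```

Emit:
arm_command(commands=[{"jaw":1,"travel":[0.04,0.01,0],"delta_rot":[0,0,0]},{"jaw":1,"travel":[0.04,0.01,0],"delta_rot":[0,0,0]},{"jaw":1,"travel":[0.04,0.01,0],"delta_rot":[0,0,0]},{"jaw":1,"travel":[0.04,0.01,0],"delta_rot":[0,0,0]},{"jaw":1,"travel":[0.04,0.01,0],"delta_rot":[0,0,0]},{"jaw":1,"travel":[0.04,0.01,0],"delta_rot":[0,0,0]},{"jaw":1,"travel":[0.04,0.01,0],"delta_rot":[0,0,0]},{"jaw":1,"travel":[0.04,0.01,0],"delta_rot":[0,0,0]},{"jaw":1,"travel":[0.04,0.01,0],"delta_rot":[0,0,0]},{"jaw":1,"travel":[0.04,0.01,0],"delta_rot":[0,0,0]},{"jaw":1,"travel":[0,0,0],"delta_rot":[0,0,0]}])

```text
clock: 3.7
position: [0.4896, 0.0704, 0.2391]
tcp_rot: [-0.0, 0.782, 0.623, 0.0]
force: [-0.6, -1.9, -0.4]
finger_gap: 0.999
finger_force: 0.0
```

```bash
cat > plan.py <<'E'
import sys;from h import *
from scipy.spatial.transform import Rotation as Ro
x,y,z,th=map(float,sys.argv[1:5]) # target tcp, tool-x angle
s=state();q=np.array(s["tcp_rot"]);R=Ro.from_quat(q[[1,2,3,0]]).as_matrix()
a=np.arctan2(R[1,0],R[0,0]);print("clock",round(s["clock"],2),"pos",s["position"].round(4),"tool-x",round(a,4),"tilt",R[2].round(4),"F",s["force"].round(2),"gap",round(s["finger_gap"],3),"ff",round(s["finger_force"],1),"j",s["joints"].round(2))
d=np.array([x,y,z])-s["position"];print("now-frame",(R.T@d).round(4),"turn tool z",round(-(th-a),4))
c,n=np.cos(th),np.sin(th);print("turned frame",(np.array([[c,n,0],[n,-c,0],[0,0,-1]])@d).round(4))
E
python3 plan.py .583 .194 .1 1.301
```

```text
clock 3.7 pos [0.4896 0.0704 0.2391] tool-x 1.3452 tilt [ 9.e-04  0.e+00 -1.e+00] F [-0.57 -1.85 -0.36] gap 0.999 ff 0.0 j [-0.1   0.25  1.59  0.    1.31  0.13]
now-frame [0.1413 0.0634 0.1392] turn tool z 0.0442
turned frame [0.144  0.0571 0.1391]
```

Emit:
arm_command(commands=[{"jaw":0.55,"travel":[0,0,0],"delta_rot":[0,0,0.03]},{"jaw":0.55,"travel":[0.036,0.015,0],"delta_rot":[0,0,0]},{"jaw":0.55,"travel":[0.036,0.015,0],"delta_rot":[0,0,0]},{"jaw":0.55,"travel":[0.036,0.015,0.03],"delta_rot":[0,0,0]},{"jaw":0.55,"travel":[0.035,0.014,0.03],"delta_rot":[0,0,0]},{"jaw":0.55,"travel":[0,0,0.04],"delta_rot":[0,0,0]},{"jaw":0.55,"travel":[0,0,0.04],"delta_rot":[0,0,0]},{"jaw":0.55,"travel":[0,0,0],"delta_rot":[0,0,0]},{"jaw":0.55,"travel":[0,0,0],"delta_rot":[0,0,0]}])

```text
clock: 4.6
position: [0.5828, 0.1895, 0.1005]
tcp_rot: [0.0, 0.793, 0.609, 0.0]
force: [-0.8, 0.3, 0.6]
finger_gap: 0.552
finger_force: 0.0
```

```bash
python3 plan.py .583 .194 .025 1.31; python3 - <<'E'
from h import *
a=snap("side","s1")
cv2.imwrite("pics/s1c.png",cv2.resize(a[160:290,170:320,::-1],None,fx=4,fy=4,interpolation=cv2.INTER_CUBIC))
E
```

```text
clock 4.6 pos [0.5828 0.1895 0.1005] tool-x 1.3103 tilt [ 1.e-04  5.e-04 -1.e+00] F [-0.79  0.27  0.6 ] gap 0.552 ff 0.0 j [ 0.12  0.63  1.38 -0.    1.12  0.38]
now-frame [ 0.0044 -0.001   0.0755] turn tool z 0.0003
turned frame [ 0.0044 -0.001   0.0755]
```

View pics/s1c.png

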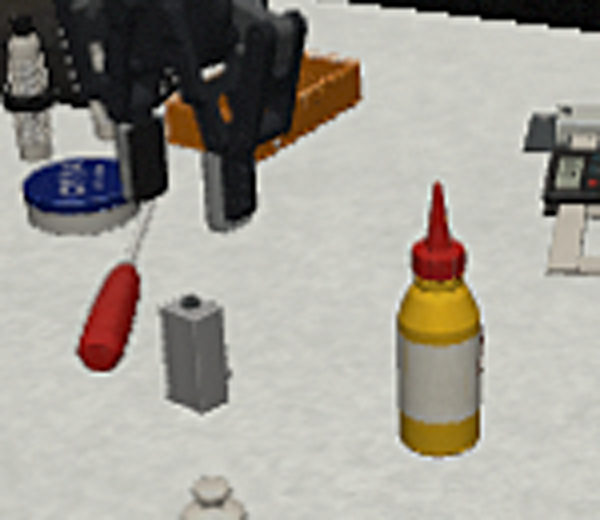

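The fingers straddle the stop, which is at crop (195,350). The screwdriver handle at (110,320) is just clear, so I'm narrowing the opening a little and descending.

Emit:
arm_command(commands=[{"jaw":0.48,"travel":[0.004,-0.001,0.02],"delta_rot":[0,0,0]},{"jaw":0.48,"travel":[0,0,0.02],"delta_rot":[0,0,0]},{"jaw":0.48,"travel":[0,0,0.02],"delta_rot":[0,0,0]},{"jaw":0.48,"travel":[0,0,0.015],"delta_rot":[0,0,0]},{"jaw":0.48,"travel":[0,0,0],"delta_rot":[0,0,0]},{"jaw":0.1,"travel":[0,0,0],"delta_rot":[0,0,0]},{"jaw":0.1,"travel":[0,0,0],"delta_rot":[0,0,0]},{"jaw":0.1,"travel":[0,0,0],"delta_rot":[0,0,0]},{"jaw":0.1,"travel":[0,0,0],"delta_rot":[0,0,0]},{"jaw":0.1,"travel":[0,0,0],"delta_rot":[0,0,0]}], newtons=30)

```text
clock: 5.65
position: [0.5834, 0.1942, 0.026]
tcp_rot: [0.001, 0.793, 0.609, 0.001]
force: [-0.6, -0.7, 7.3]
finger_gap: 0.276
finger_force: 33.4
```

```bash
python3 plan.py .583 .194 .1 1.31; python3 - <<'E'
from h import *
a=snap("side","s2");b=snap("top","t2")
A=cv2.resize(a[170:290,150:290],(560,480),interpolation=cv2.INTER_CUBIC)
cv2.imwrite("pics/s2c.png",A[:,:,::-1])
E
```

```text
clock 5.65 pos [0.5834 0.1942 0.026 ] tool-x 1.3108 tilt [ 0.001   0.0027 -1.    ] F [-0.56 -0.7   7.34] gap 0.276 ff 33.4 j [ 0.13  0.74  1.43 -0.    0.98  0.39]
now-frame [-0.0003 -0.0001 -0.074 ] turn tool z 0.0008
turned frame [-0.0003 -0.0004 -0.074 ]
```

View pics/s2c.png

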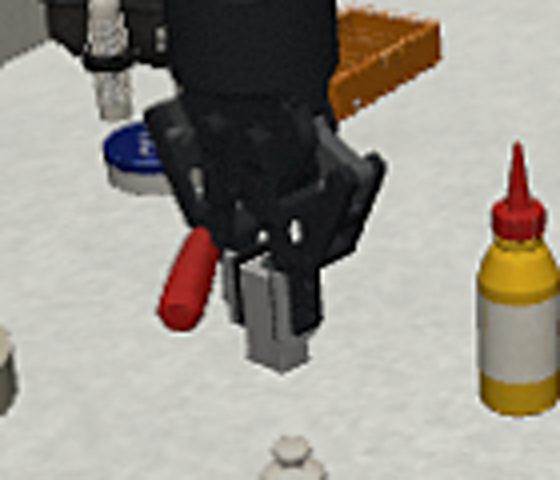

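The stop is held squarely (opening 23.5 mm), so I'm lifting and carrying it round the bottle.

Emit:
arm_command(commands=[{"jaw":0.1,"travel":[0,0,-0.04],"delta_rot":[0,0,0]},{"jaw":0.1,"travel":[0,0,-0.04],"delta_rot":[0,0,0]},{"jaw":0.1,"travel":[0,0,0],"delta_rot":[0,0,-0.118]},{"jaw":0.1,"travel":[0,0,0],"delta_rot":[0,0,-0.118]},{"jaw":0.1,"travel":[0,0,0],"delta_rot":[0,0,-0.118]},{"jaw":0.1,"travel":[0,0,0],"delta_rot":[0,0,-0.117]},{"jaw":0.1,"travel":[-0.039,-0.0084,0],"delta_rot":[0,0,0]},{"jaw":0.1,"travel":[-0.039,-0.0084,0],"delta_rot":[0,0,0]},{"jaw":0.1,"travel":[-0.039,-0.0084,0],"delta_rot":[0,0,0]},{"jaw":0.1,"travel":[-0.039,-0.0084,0],"delta_rot":[0,0,0]},{"jaw":0.1,"travel":[-0.039,-0.0084,0],"delta_rot":[0,0,0]}])

```text
clock: 6.85
position: [0.582, -0.0068, 0.1046]
tcp_rot: [0.0, 0.629, 0.778, 0.0]
force: [0.5, -0.9, -1.7]
finger_gap: 0.275
finger_force: 32.2
```

Emit:
arm_command(commands=[{"jaw":0.1,"travel":[0.0043,-0.034,0],"delta_rot":[0,0,0]},{"jaw":0.1,"travel":[0.0043,-0.034,0],"delta_rot":[0,0,0]},{"jaw":0.1,"travel":[0.0043,-0.034,0],"delta_rot":[0,0,0]},{"jaw":0.1,"travel":[0.0043,-0.034,0],"delta_rot":[0,0,0]},{"jaw":0.1,"travel":[0,0,0],"delta_rot":[0,0,0]},{"jaw":0.1,"travel":[0,0,0],"delta_rot":[0,0,0]}])

```text
clock: 7.45
position: [0.4458, -0.0171, 0.1049]
tcp_rot: [0.001, 0.629, 0.777, 0.0]
force: [0.8, -0.2, -1.5]
finger_gap: 0.276
finger_force: 32.2
```

```bash
python3 plan.py .4461 -.0174 .03 1.782; python3 - <<'E'
from h import *
a=snap("side","s3");b=snap("top","t3")
A=cv2.resize(a[130:250,260:400],(560,480),interpolation=cv2.INTER_CUBIC)
cv2.imwrite("pics/s3c.png",A[:,:,::-1])
for r in regions_of("side","stop_center")[:2]: print(r["p"],r["bbox"])
E
```

```text
clock 7.45 pos [ 0.4458 -0.0171  0.1049] tool-x 1.7813 tilt [-6.0e-04  1.2e-03 -1.0e+00] F [ 0.79 -0.19 -1.54] gap 0.276 ff 32.2 j [-0.3   0.31  1.9   0.    0.93 -0.51]
now-frame [-0.0003  0.0001  0.0749] turn tool z -0.0007
turned frame [-0.0003  0.0002  0.0749]
0.53 [322.5, 167.4, 335.6, 191.8]
```

View pics/s3c.png

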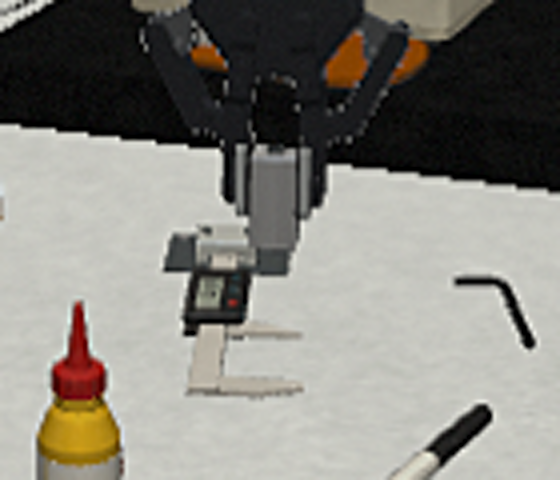

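Emit:
arm_command(commands=[{"jaw":0.1,"travel":[-0.002,0,0.02],"delta_rot":[0,0,0]},{"jaw":0.1,"travel":[0,0,0.02],"delta_rot":[0,0,0]},{"jaw":0.1,"travel":[0,0,0.015],"delta_rot":[0,0,0]},{"jaw":0.1,"travel":[0,0,0],"delta_rot":[0,0,0]},{"jaw":0.1,"travel":[0,0,0],"delta_rot":[0,0,0]}])

```text
clock: 8.1
position: [0.4466, -0.019, 0.0495]
tcp_rot: [0.0, 0.629, 0.778, 0.0]
force: [0.0, 0.2, -1.9]
finger_gap: 0.279
finger_force: 32.1
```

```bash
python3 plan.py .4461 -.0174 .0265 1.782; python3 - <<'E'
from h import *
a=snap("side","s4");b=snap("top","t4")
A=cv2.resize(a[160:240,290:360],(560,640)[::1],interpolation=cv2.INTER_CUBIC)[:590]
B=cv2.resize(b[200:290,310:400],(640,640),interpolation=cv2.INTER_CUBIC)[:590]
cv2.imwrite("pics/s4c.png",np.hstack([cv2.resize(A,(400,420)),cv2.resize(B,(400,420))])[:,:,::-1])
E
```

```text
clock 8.1 pos [ 0.4466 -0.019   0.0495] tool-x 1.7821 tilt [-1.e-04  1.e-04 -1.e+00] F [ 0.02  0.24 -1.9 ] gap 0.279 ff 32.1 j [-0.31  0.41  1.94 -0.    0.79 -0.52]
now-frame [ 0.0016 -0.0002  0.023 ] turn tool z 0.0001
turned frame [ 0.0016 -0.0002  0.023 ]
```

View pics/s4c.png

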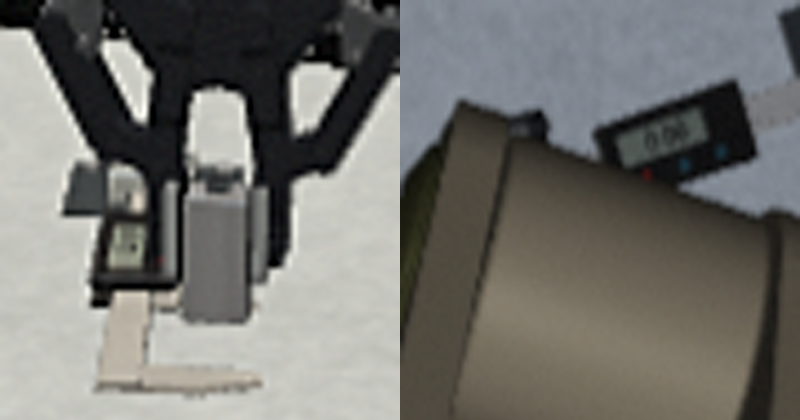

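The stop's foot is at crop (215,320), behind the fixed jaw's inner edge (~366) with several mm of margin, so I'm lowering it.

Emit:
arm_command(commands=[{"jaw":0.1,"travel":[0,0,0.01],"delta_rot":[0,0,0]},{"jaw":0.1,"travel":[0,0,0.009],"delta_rot":[0,0,0]},{"jaw":0.1,"travel":[0,0,0.003],"delta_rot":[0,0,0]},{"jaw":0.1,"travel":[0,0,0.001],"delta_rot":[0,0,0]},{"jaw":0.1,"travel":[0,0,0],"delta_rot":[0,0,0]}])

```text
clock: 8.7
position: [0.4461, -0.0189, 0.0262]
tcp_rot: [-0.0, 0.629, 0.778, -0.0]
force: [-0.0, -0.8, -1.8]
finger_gap: 0.275
finger_force: 32.2
```

Emit:
arm_command(commands=[{"jaw":0.1,"travel":[0,0,0.0005],"delta_rot":[0,0,0]},{"jaw":0.1,"travel":[0,0,0.0005],"delta_rot":[0,0,0]},{"jaw":0.1,"travel":[0,0,0],"delta_rot":[0,0,0]}])

```text
clock: 9.0
position: [0.4463, -0.019, 0.0259]
tcp_rot: [0.0, 0.629, 0.778, 0.0]
force: [-2.5, 0.6, 7.6]
finger_gap: 0.273
finger_force: 33.4
```

Emit:
arm_command(commands=[{"jaw":0.1,"travel":[0,0,-0.0004],"delta_rot":[0,0,0]},{"jaw":0.32,"travel":[0,0,0],"delta_rot":[0,0,0]},{"jaw":0.42,"travel":[0,0,0],"delta_rot":[0,0,0]},{"jaw":0.42,"travel":[0,0,0],"delta_rot":[0,0,0]},{"jaw":0.42,"travel":[0,0,-0.01],"delta_rot":[0,0,0]},{"jaw":0.42,"travel":[0,0,-0.03],"delta_rot":[0,0,0]},{"jaw":0.42,"travel":[0,0,-0.04],"delta_rot":[0,0,0]},{"jaw":0.7,"travel":[-0.02,0,-0.04],"delta_rot":[0,0,0]},{"jaw":0.7,"travel":[-0.045,0,0],"delta_rot":[0,0,0]},{"jaw":0.7,"travel":[-0.045,0,0],"delta_rot":[0,0,0]},{"jaw":0.7,"travel":[-0.045,0,0],"delta_rot":[0,0,0]},{"jaw":0.7,"travel":[-0.045,0,0],"delta_rot":[0,0,0]}])

```text
clock: 10.2
position: [0.488, -0.2163, 0.1466]
tcp_rot: [0.0, 0.629, 0.778, 0.0]
force: [1.3, -0.4, 0.6]
finger_gap: 0.697
finger_force: 0.0
```

```bash
python3 plan.py .508 -.107 .1 1.869; cat > c.py <<'E'
import sys;from b import *
tag=sys.argv[1]
a=snap("side","s"+tag);b=snap("top","t"+tag)
A=cv2.resize(a[170:250,270:360],(400,355),interpolation=cv2.INTER_CUBIC)
B=cv2.resize(b[200:290,310:410],(395,355),interpolation=cv2.INTER_CUBIC)
cv2.imwrite(f"pics/c{tag}.png",np.hstack([A,B])[:,:,::-1])
rc,rs=regions_of("top","caliper"),regions_of("top","caliper_slider")
if rc and rs:
    r=fitcal(rc[0]["mask"],rs[0]["mask"],[.508,-.107,.298,float(sys.argv[2]),0],"top",(310,200,88,80));print(r.fun);report(r.x)
for c in("top","side"):
    for q in place_of(c,"stop_center")[:1]: print(c,q["p"],atz(c,q["uv"],.025).round(4))
E
python3 c.py 5 .118
```

```text
clock 10.2 pos [ 0.488  -0.2163  0.1466] tool-x 1.7817 tilt [-6.e-04  6.e-04 -1.e+00] F [ 1.32 -0.44  0.6 ] gap 0.697 ff 0.0 j [-0.64  0.42  1.6   0.    1.12 -0.85]
now-frame [0.1028 0.0424 0.0466] turn tool z -0.0873
turned frame [0.0986 0.0512 0.0466]
195.51397154940406
grip [ 0.508  -0.1069  0.    ] fixed [ 0.4412 -0.0026  0.    ] sliding [ 0.4591 -0.0603  0.    ] yaw 0.3012 F 0.1193 gap 0.0603 xb 0.0002
top 0.73 [ 0.4463 -0.0183  0.025 ]
side 0.57 [ 0.4453 -0.0095  0.025 ]
```

View pics/c5.png

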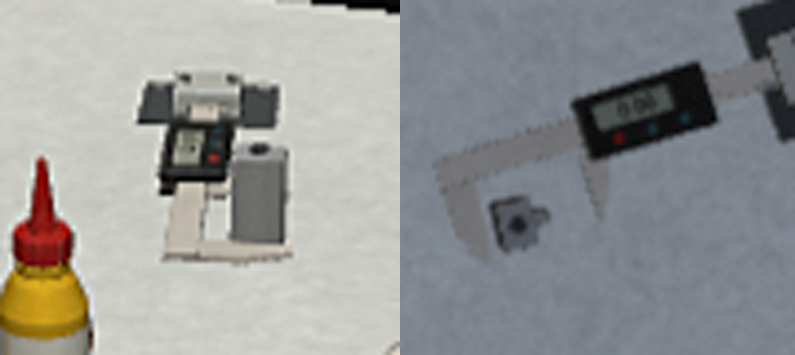

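The stop stands upright between the jaws, mid-way along them, with its screw towards the slider and clear of both jaws. Now for the slider.

Emit:
arm_command(commands=[{"jaw":0.62,"travel":[0,0,0],"delta_rot":[0,0,-0.088]},{"jaw":0.62,"travel":[0.0247,0.0128,0],"delta_rot":[0,0,0]},{"jaw":0.62,"travel":[0.0247,0.0128,0],"delta_rot":[0,0,0]},{"jaw":0.62,"travel":[0.0246,0.0128,0],"delta_rot":[0,0,0]},{"jaw":0.62,"travel":[0.0246,0.0128,0.03],"delta_rot":[0,0,0]},{"jaw":0.62,"travel":[0,0,0.03],"delta_rot":[0,0,0]},{"jaw":0.62,"travel":[0,0,0.02],"delta_rot":[0,0,0]},{"jaw":0.62,"travel":[0,0,0],"delta_rot":[0,0,0]},{"jaw":0.62,"travel":[0,0,0],"delta_rot":[0,0,0]},{"jaw":0.62,"travel":[0,0,0],"delta_rot":[0,0,0]}])

```text
clock: 11.5
position: [0.5085, -0.1052, 0.0672]
tcp_rot: [0.001, 0.594, 0.805, 0.0]
force: [0.3, 0.2, -0.1]
finger_gap: 0.62
finger_force: 0.0
```

```bash
python3 plan.py .508 -.107 .012 1.87; python3 - <<'E'
from h import *
a=snap("side","s6")
A=cv2.resize(a[130:250,270:390],(560,560),interpolation=cv2.INTER_CUBIC)
cv2.imwrite("pics/s6c.png",A[:,:,::-1])
E
```

```text
clock 11.5 pos [ 0.5085 -0.1052  0.0672] tool-x 1.8701 tilt [-0.0015  0.0018 -1.    ] F [ 0.34  0.18 -0.1 ] gap 0.62 ff 0.0 j [-0.43  0.5   1.71  0.    0.92 -0.73]
now-frame [-0.0015 -0.0011  0.0552] turn tool z 0.0001
turned frame [-0.0016 -0.001   0.0552]
```

View pics/s6c.png

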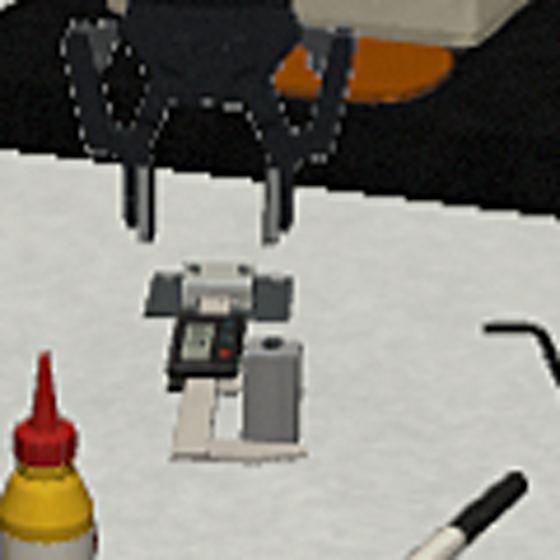

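The fingers at (140,240) and (275,240) straddle the black case, so I'm descending onto it.

Emit:
arm_command(commands=[{"jaw":0.6,"travel":[-0.0015,-0.001,0.02],"delta_rot":[0,0,0]},{"jaw":0.6,"travel":[0,0,0.02],"delta_rot":[0,0,0]},{"jaw":0.6,"travel":[0,0,0.01],"delta_rot":[0,0,0]},{"jaw":0.6,"travel":[0,0,0.005],"delta_rot":[0,0,0]},{"jaw":0.5,"travel":[0,0,0],"delta_rot":[0,0,0]},{"jaw":0.45,"travel":[0,0,0],"delta_rot":[0,0,0]},{"jaw":0.45,"travel":[0,0,0],"delta_rot":[0,0,0]}], newtons=20)

```text
clock: 12.25
position: [0.5077, -0.1071, 0.0114]
tcp_rot: [0.001, 0.594, 0.805, 0.0]
force: [0.1, -0.8, 1.0]
finger_gap: 0.452
finger_force: 0.0
```

```bash
python3 plan.py .508 -.107 .012 1.87; python3 c.py 7 .118; python3 plan.py .508 -.107 .012 1.87
```

```text
clock 12.25 pos [ 0.5077 -0.1071  0.0114] tool-x 1.8698 tilt [-9.e-04  1.e-03 -1.e+00] F [ 0.13 -0.85  0.98] gap 0.452 ff 0.0 j [-0.43  0.6   1.74  0.    0.8  -0.73]
now-frame [-0.      0.0003 -0.0006] turn tool z -0.0002
turned frame [-0.      0.0003 -0.0006]
1313.7348250672817
grip [ 0.5084 -0.1068  0.    ] fixed [ 0.442  -0.0035  0.    ] sliding [ 0.4599 -0.0603  0.    ] yaw 0.3054 F 0.1185 gap 0.0595 xb 0.0007
top 0.56 [ 0.4441 -0.0151  0.025 ]
side 0.64 [ 0.4486 -0.0195  0.025 ]
clock 12.55 pos [ 0.5074 -0.1069  0.0108] tool-x 1.8698 tilt [-1.e-04  1.e-04 -1.e+00] F [-0.77 -0.01 -0.37] gap 0.448 ff 0.0 j [-0.43  0.6   1.74 -0.    0.8  -0.73]
now-frame [-0.0003  0.0006 -0.0012] turn tool z -0.0002
turned frame [-0.0003  0.0006 -0.0012]
```

View pics/c7.png

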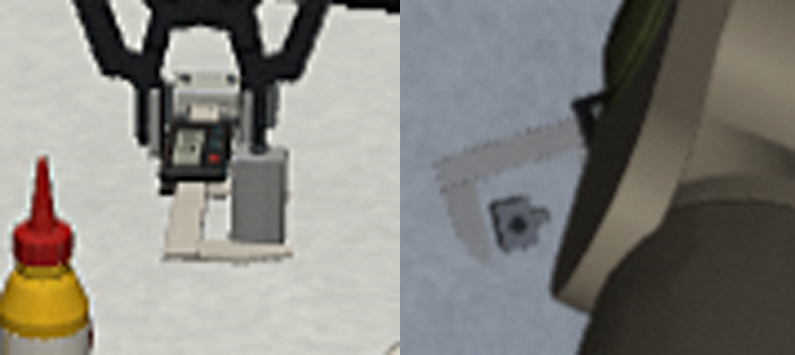

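Still 2 mm clear on each side with nothing touching, so I'm closing gently.

Emit:
arm_command(commands=[{"jaw":0.43,"travel":[0,0,0],"delta_rot":[0,0,0]},{"jaw":0.42,"travel":[0,0,0],"delta_rot":[0,0,0]},{"jaw":0.42,"travel":[0,0,0],"delta_rot":[0,0,0]}])

```text
clock: 12.85
position: [0.5074, -0.1069, 0.0107]
tcp_rot: [0.0, 0.594, 0.805, 0.0]
force: [1.0, 0.4, -0.5]
finger_gap: 0.414
finger_force: 0.1
```

Emit:
arm_command(commands=[{"jaw":0.41,"travel":[0,0,0],"delta_rot":[0,0,0]},{"jaw":0.41,"travel":[0,0,0],"delta_rot":[0,0,0]}])

```text
clock: 13.05
position: [0.5074, -0.1069, 0.0107]
tcp_rot: [0.0, 0.594, 0.805, 0.0]
force: [1.0, 0.3, 0.3]
finger_gap: 0.406
finger_force: 0.4
```

Emit:
arm_command(commands=[{"jaw":0.3,"travel":[0,0,0],"delta_rot":[0,0,0]},{"jaw":0.3,"travel":[0,0,0],"delta_rot":[0,0,0]},{"jaw":0.3,"travel":[0,0,0],"delta_rot":[0,0,0]}])

```text
clock: 13.35
position: [0.5076, -0.1069, 0.0109]
tcp_rot: [0.0, 0.594, 0.805, 0.0]
force: [1.7, 1.8, 2.5]
finger_gap: 0.391
finger_force: 23.4
```

Emit:
arm_command(commands=[{"jaw":0.3,"travel":[0,0,0],"delta_rot":[0,0,0]}])

```text
clock: 13.45
position: [0.5076, -0.1069, 0.0109]
tcp_rot: [0.0, 0.594, 0.805, 0.0]
force: [2.5, 1.5, 3.7]
finger_gap: 0.391
finger_force: 23.4
```

Emit:
arm_command(commands=[{"jaw":0.3,"travel":[0,0,0],"delta_rot":[0,0,0]}])

```text
clock: 13.55
position: [0.5075, -0.1069, 0.0109]
tcp_rot: [0.0, 0.594, 0.805, 0.0]
force: [1.4, 1.3, 3.3]
finger_gap: 0.394
finger_force: 23.5
```

Emit:
arm_command(commands=[{"jaw":0.3,"travel":[0,0,0],"delta_rot":[0,0,0]}])

```text
clock: 13.65
position: [0.5075, -0.1069, 0.0109]
tcp_rot: [0.0, 0.594, 0.805, 0.0]
force: [2.1, 0.8, 3.8]
finger_gap: 0.392
finger_force: 23.5
```

Emit:
arm_command(commands=[{"jaw":0.3,"travel":[0,0.0005,-0.0002],"delta_rot":[0,0,0]},{"jaw":0.3,"travel":[0,0.0005,0],"delta_rot":[0,0,0]},{"jaw":0.3,"travel":[0,0,0],"delta_rot":[0,0,0]},{"jaw":0.3,"travel":[0,0,0],"delta_rot":[0,0,0]}])

```text
clock: 14.05
position: [0.5081, -0.1067, 0.0109]
tcp_rot: [-0.0, 0.594, 0.804, -0.0]
force: [-1.8, -0.6, 3.5]
finger_gap: 0.397
finger_force: 23.5
```

Emit:
arm_command(commands=[{"jaw":0.3,"travel":[0,0,0],"delta_rot":[0,0,0]}])

```text
clock: 14.15
position: [0.5082, -0.1067, 0.0109]
tcp_rot: [-0.0, 0.594, 0.804, -0.0]
force: [-0.7, -0.6, 4.0]
finger_gap: 0.393
finger_force: 23.5
```

Emit:
arm_command(commands=[{"jaw":0.3,"travel":[0,0,0],"delta_rot":[0,0,0]}])

```text
clock: 14.25
position: [0.5082, -0.1067, 0.0109]
tcp_rot: [-0.0, 0.594, 0.804, -0.0]
force: [-0.9, -0.1, 3.6]
finger_gap: 0.39
finger_force: 23.5
```

Emit:
arm_command(commands=[{"jaw":0.3,"travel":[0,0,0],"delta_rot":[0,0,0]}])

```text
clock: 14.35
position: [0.5082, -0.1067, 0.0109]
tcp_rot: [-0.0, 0.594, 0.805, -0.0]
force: [-1.1, -1.7, 3.6]
finger_gap: 0.395
finger_force: 23.5
```

```bash
python3 -c "
from h import *
s=state();print(s['force'].round(2),s['torque'].round(3),s['position'])
v=[]
for i in range(8):
    camera('top');s=state();v.append(np.r_[s['force'],s['torque']])
print(np.mean(v,0).round(3),np.std(v,0).round(2))"
```

```text
[-1.15 -1.67  3.56] [-0.136  0.137 -0.062] [ 0.50818721 -0.10671762  0.01087012]
[-0.507 -1.846  3.392 -0.248  0.105 -0.128] [0.61 0.32 0.32 0.04 0.03 0.03]
```

Emit:
arm_command(commands=[{"jaw":0.3,"travel":[0,0,0],"delta_rot":[0,0,0.007]},{"jaw":0.3,"travel":[0,0,0],"delta_rot":[0,0,0.007]},{"jaw":0.3,"travel":[0,0,0],"delta_rot":[0,0,0]},{"jaw":0.3,"travel":[0,0,0],"delta_rot":[0,0,0]}])

```text
clock: 15.15
position: [0.5085, -0.1066, 0.0109]
tcp_rot: [0.0, 0.599, 0.8, 0.0]
force: [2.2, -1.0, 1.5]
finger_gap: 0.395
finger_force: 23.2
```

```bash
cat > f.py <<'E'
from h import *
from scipy.spatial.transform import Rotation as Ro
import sys
v=[]
for i in range(int(sys.argv[1])):
    camera('top');s=state();v.append(np.r_[s['force'],s['torque']])
v=np.mean(v,0);q=s["tcp_rot"];R=Ro.from_quat(np.array(q)[[1,2,3,0]]).as_matrix()
print("clock",s["clock"],"pos",s["position"].round(4),"tool F",(R.T@v[:3]).round(2),"Mz world",v[5].round(3),"swing est",((v[5]-(.064+float(sys.argv[2]))*(R.T@v[:3])[1])/-4).round(4),"yaw",np.arctan2(R[1,0],R[0,0]).round(4))
E
python3 f.py 6 0
```

```text
clock 15.45 pos [ 0.5084 -0.1066  0.0109] tool F [-0.71  2.1  -1.4 ] Mz world 0.15 swing est -0.004 yaw 1.8559
```

Emit:
arm_command(commands=[{"jaw":0.3,"travel":[0,0,0],"delta_rot":[0,0,-0.008]},{"jaw":0.3,"travel":[0,0,0],"delta_rot":[0,0,0]},{"jaw":0.3,"travel":[0,0,0],"delta_rot":[0,0,0]}])

```text
clock: 15.75
position: [0.5082, -0.1066, 0.0109]
tcp_rot: [-0.0, 0.596, 0.803, -0.0]
force: [0.7, -1.7, 2.1]
finger_gap: 0.387
finger_force: 23.3
```

```bash
python3 f.py 6 0
```

```text
clock 16.05 pos [ 0.5082 -0.1066  0.0109] tool F [-1.38  0.76 -2.29] Mz world 0.024 swing est 0.0061 yaw 1.8638
```

Emit:
arm_command(commands=[{"jaw":0.3,"travel":[0.001,0,0],"delta_rot":[0,0,0]},{"jaw":0.3,"travel":[0.0015,0,0],"delta_rot":[0,0,0]},{"jaw":0.3,"travel":[0.002,0,0],"delta_rot":[0,0,0]},{"jaw":0.3,"travel":[0.002,0,0],"delta_rot":[0,0,0]},{"jaw":0.3,"travel":[0.002,0,0],"delta_rot":[0,0,0]},{"jaw":0.3,"travel":[0.002,0,0],"delta_rot":[0,0,0]},{"jaw":0.3,"travel":[0.002,0,0],"delta_rot":[0,0,0]},{"jaw":0.3,"travel":[0.0015,0,0],"delta_rot":[0,0,0]},{"jaw":0.3,"travel":[0.001,0,0],"delta_rot":[0,0,0]},{"jaw":0.3,"travel":[0,0,0],"delta_rot":[0,0,0]}])

```text
clock: 17.05
position: [0.5038, -0.092, 0.0109]
tcp_rot: [-0.0, 0.596, 0.803, 0.0]
force: [0.5, -0.1, 3.9]
finger_gap: 0.386
finger_force: 23.4
```

```bash
python3 f.py 4 .015;python3 - <<'E'
from h import *
a=cv2.cvtColor(camera("side"),cv2.COLOR_RGB2BGR);b=snap("top","t8")
A=cv2.resize(a[180:240,290:350],(400,400),interpolation=cv2.INTER_CUBIC)
B=cv2.resize(b[230:275,315:360],(400,400),interpolation=cv2.INTER_CUBIC)[:,:,::-1]
cv2.imwrite("pics/c8.png",np.hstack([A,B]))
E
```

```text
clock 17.25 pos [ 0.5038 -0.092   0.0108] tool F [ 1.15 -0.08 -3.57] Mz world 0.03 swing est -0.009 yaw 1.8637
```

View pics/c8.png

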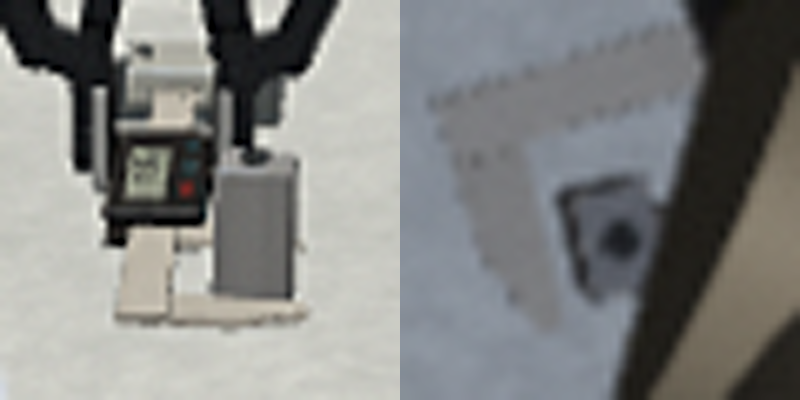

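Both jaws are still clear of the stop, which stands upright and parallel to the fixed face. That was my last picture; from here I go by force and position.

Emit:
arm_command(commands=[{"jaw":0.3,"travel":[0.001,0,0],"delta_rot":[0,0,0]},{"jaw":0.3,"travel":[0.001,0,0],"delta_rot":[0,0,0]},{"jaw":0.3,"travel":[0.001,0,0],"delta_rot":[0,0,0]},{"jaw":0.3,"travel":[0.001,0,0],"delta_rot":[0,0,0]}])

```text
clock: 17.75
position: [0.5028, -0.0884, 0.0109]
tcp_rot: [0.0, 0.596, 0.803, -0.0]
force: [-0.0, -1.4, 1.5]
finger_gap: 0.392
finger_force: 23.3
```

Emit:
arm_command(commands=[{"jaw":0.3,"travel":[0.001,0,0],"delta_rot":[0,0,0]},{"jaw":0.3,"travel":[0.001,0,0],"delta_rot":[0,0,0]},{"jaw":0.3,"travel":[0.001,0,0],"delta_rot":[0,0,0]}])

```text
clock: 18.05
position: [0.5019, -0.0855, 0.0109]
tcp_rot: [0.0, 0.596, 0.803, 0.0]
force: [0.7, -1.8, 2.5]
finger_gap: 0.395
finger_force: 23.3
```

```bash
python3 f.py 4 .022; python3 - <<'E'
from h import *
camera("side")
for t in("sliding_face","stop_center","fixed_face"):
    for c in("side","top"):
        for q in place_of(c,t)[:1]:print(t,c,round(q["p"],2),atz(c,q["uv"],.025 if "stop" in t else .008).round(4))
E
```

```text
clock 18.25 pos [ 0.5018 -0.0854  0.0109] tool F [-1.12  0.11 -2.22] Mz world -0.032 swing est 0.0105 yaw 1.8638
sliding_face side 0.6 [ 0.4518 -0.0507  0.008 ]
stop_center side 0.72 [ 0.4507 -0.023   0.025 ]
stop_center top 0.51 [ 0.4449 -0.0147  0.025 ]
fixed_face side 0.71 [ 0.444  -0.0249  0.008 ]
fixed_face top 0.66 [ 0.4348 -0.0041  0.008 ]
```

Emit:
arm_command(commands=[{"jaw":0.3,"travel":[0.0005,0,0],"delta_rot":[0,0,0]},{"jaw":0.3,"travel":[0.0005,0,0],"delta_rot":[0,0,0]}])

```text
clock: 18.8
position: [0.5017, -0.0848, 0.0109]
tcp_rot: [0.0, 0.596, 0.803, -0.0]
force: [0.1, -1.9, 2.8]
finger_gap: 0.389
finger_force: 23.3
```

Emit:
arm_command(commands=[{"jaw":0.3,"travel":[0.0005,0,0],"delta_rot":[0,0,0]},{"jaw":0.3,"travel":[0.0005,0,0],"delta_rot":[0,0,0]}])

```text
clock: 19.0
position: [0.5014, -0.0837, 0.0109]
tcp_rot: [0.0, 0.596, 0.803, -0.0]
force: [0.3, -1.0, 1.8]
finger_gap: 0.39
finger_force: 23.3
```

Emit:
arm_command(commands=[{"jaw":0.3,"travel":[0.0005,0,0],"delta_rot":[0,0,0]},{"jaw":0.3,"travel":[0.0005,0,0],"delta_rot":[0,0,0]}])

```text
clock: 19.2
position: [0.5011, -0.0828, 0.0109]
tcp_rot: [0.0, 0.596, 0.803, -0.0]
force: [0.1, -3.1, 1.7]
finger_gap: 0.391
finger_force: 23.3
```

Emit:
arm_command(commands=[{"jaw":0.3,"travel":[0.0005,0,0],"delta_rot":[0,0,0]},{"jaw":0.3,"travel":[0.0005,0,0],"delta_rot":[0,0,0]}])

```text
clock: 19.4
position: [0.5008, -0.0818, 0.0109]
tcp_rot: [0.0, 0.596, 0.803, -0.0]
force: [0.9, -2.5, 2.1]
finger_gap: 0.39
finger_force: 23.3
```

```bash
python3 f.py 4 .026
```

```text
clock 19.6 pos [ 0.5008 -0.0817  0.0109] tool F [-2.68 -0.07 -1.94] Mz world 0.001 swing est -0.0019 yaw 1.8639
```

Emit:
arm_command(commands=[{"jaw":0.3,"travel":[0.0004,0,0],"delta_rot":[0,0,0]},{"jaw":0.3,"travel":[0.0004,0,0],"delta_rot":[0,0,0]}])

```text
clock: 19.8
position: [0.5006, -0.081, 0.0109]
tcp_rot: [0.0, 0.596, 0.803, -0.0]
force: [0.5, -3.5, 1.1]
finger_gap: 0.39
finger_force: 23.3
```

Emit:
arm_command(commands=[{"jaw":0.3,"travel":[0.0004,0,0],"delta_rot":[0,0,0]},{"jaw":0.3,"travel":[0.0004,0,0],"delta_rot":[0,0,0]}])

```text
clock: 20.0
position: [0.5003, -0.0802, 0.0109]
tcp_rot: [0.0, 0.596, 0.803, 0.0]
force: [-0.1, -3.7, 1.3]
finger_gap: 0.39
finger_force: 23.3
```

Emit:
arm_command(commands=[{"jaw":0.3,"travel":[0.0004,0,0],"delta_rot":[0,0,0]},{"jaw":0.3,"travel":[0.0004,0,0],"delta_rot":[0,0,0]}])

```text
clock: 20.2
position: [0.5001, -0.0794, 0.0109]
tcp_rot: [0.0, 0.596, 0.803, 0.0]
force: [1.5, -3.3, 3.4]
finger_gap: 0.391
finger_force: 23.3
```

```bash
python3 f.py 3 .0285
```

```text
clock 20.35 pos [ 0.5001 -0.0794  0.0109] tool F [-1.62 -0.33 -2.5 ] Mz world -0.003 swing est -0.0069 yaw 1.8638
```

Emit:
arm_command(commands=[{"jaw":0.3,"travel":[0.0004,0,0],"delta_rot":[0,0,0]},{"jaw":0.3,"travel":[0.0004,0,0],"delta_rot":[0,0,0]}])

```text
clock: 20.55
position: [0.4998, -0.0787, 0.0109]
tcp_rot: [0.0, 0.596, 0.803, -0.0]
force: [0.4, -3.1, 2.2]
finger_gap: 0.39
finger_force: 23.3
```

Emit:
arm_command(commands=[{"jaw":0.3,"travel":[0.0002,0,0],"delta_rot":[0,0,0]},{"jaw":0.3,"travel":[0.0002,0,0],"delta_rot":[0,0,0]}])

```text
clock: 20.75
position: [0.4998, -0.0784, 0.0109]
tcp_rot: [0.0, 0.596, 0.803, -0.0]
force: [0.8, -4.7, 1.0]
finger_gap: 0.396
finger_force: 23.2
```

Emit:
arm_command(commands=[{"jaw":0.3,"travel":[0.0003,0,0],"delta_rot":[0,0,0]},{"jaw":0.3,"travel":[0.0002,0,0],"delta_rot":[0,0,0]}])

```text
clock: 20.95
position: [0.4998, -0.0782, 0.011]
tcp_rot: [0.0, 0.596, 0.803, -0.0]
force: [0.8, -6.7, 0.2]
finger_gap: 0.39
finger_force: 23.1
```

Emit:
arm_command(commands=[{"jaw":0.3,"travel":[0,0,0],"delta_rot":[0,0,0]}])

```text
clock: 21.05
position: [0.4998, -0.0782, 0.0109]
tcp_rot: [0.0, 0.596, 0.803, -0.0]
force: [0.4, -5.7, 0.7]
finger_gap: 0.392
finger_force: 23.2
```

```bash
python3 f.py 4 .03
```

```text
clock 21.25 pos [ 0.4998 -0.0782  0.0109] tool F [-5.96 -0.52 -0.5 ] Mz world 0.025 swing est -0.0185 yaw 1.8639
```

```bash
cat > sw.py <<'E'
from h import *
import sys
ref=cv2.cvtColor(cv2.imread("pics/t5.png"),cv2.COLOR_BGR2GRAY).astype(np.float32)
def shift(im,name):
    g=cv2.cvtColor(im,cv2.COLOR_RGB2GRAY).astype(np.float32)
    y0,y1,x0,x1=236,266,312,328
    T=ref[y0:y1,x0:x1];W=np.float32([[1,0,x0],[0,1,y0]])
    try:
        cc,W=cv2.findTransformECC(T,g,W,cv2.MOTION_TRANSLATION,(3,200,1e-5),None,3)
        print(name,"shift px",(W[:,2]-[x0,y0]).round(2),"cc",round(cc,3),np.abs(g[y0:y1,x0:x1]-T).mean().round(1))
    except cv2.error as e: print(name,"ecc fail")
for n in("t0","t7","t8"):shift(cv2.imread(f"pics/{n}.png")[:,:,::-1].copy(),n)
shift(snap("top",sys.argv[1]),"now")
E
python3 sw.py t9
```

```text
t0 shift px [-0.04 -0.02] cc 0.998 3.4
t7 shift px [-0.03 -0.01] cc 0.997 9.6
t8 shift px [0.03 0.11] cc 0.984 9.0
now shift px [0.15 0.1 ] cc 0.988 8.4
```

The beam end has shifted by only about 0.1 px, so the caliper is not swinging. I'm raising the pressing force.

Emit:
arm_command(commands=[{"jaw":0.3,"travel":[0.0002,0,0],"delta_rot":[0,0,0]},{"jaw":0.3,"travel":[0.0001,0,0],"delta_rot":[0,0,0]}])

```text
clock: 21.5
position: [0.4998, -0.0781, 0.0109]
tcp_rot: [0.001, 0.596, 0.803, -0.0]
force: [1.2, -8.2, 0.3]
finger_gap: 0.392
finger_force: 23.1
```

```bash
python3 f.py 3 .03
```

```text
clock 21.65 pos [ 0.4998 -0.0781  0.011 ] tool F [-6.71 -1.03  0.42] Mz world 0.031 swing est -0.0319 yaw 1.864
```

Emit:
arm_command(commands=[{"jaw":0.3,"travel":[0.0002,0,0],"delta_rot":[0,0,0]},{"jaw":0.3,"travel":[0,0,0],"delta_rot":[0,0,0]}])

```text
clock: 21.85
position: [0.4998, -0.078, 0.011]
tcp_rot: [0.001, 0.596, 0.803, -0.0]
force: [2.0, -6.8, 0.2]
finger_gap: 0.392
finger_force: 23.1
```

```bash
python3 f.py 5 .03; python3 sw.py t10
```

```text
clock 22.1 pos [ 0.4998 -0.0781  0.011 ] tool F [-7.66 -1.28 -0.12] Mz world 0.067 swing est -0.0467 yaw 1.8639
t0 shift px [-0.04 -0.02] cc 0.998 3.4
t7 shift px [-0.03 -0.01] cc 0.997 9.6
t8 shift px [0.03 0.11] cc 0.984 9.0
now shift px [0.15 0.19] cc 0.988 8.4
```

Emit:
arm_command(commands=[{"jaw":0.3,"travel":[0.0002,-0.0001,0],"delta_rot":[0,0,0]},{"jaw":0.3,"travel":[0.0002,-0.0001,0],"delta_rot":[0,0,0]},{"jaw":0.3,"travel":[0,0,0],"delta_rot":[0,0,0]}])

```text
clock: 22.45
position: [0.4998, -0.0779, 0.011]
tcp_rot: [0.001, 0.596, 0.803, -0.0]
force: [1.9, -9.2, -0.9]
finger_gap: 0.394
finger_force: 22.9
```

```bash
python3 f.py 6 .03; python3 sw.py t11
```

```text
clock 22.75 pos [ 0.4998 -0.0779  0.011 ] tool F [-9.08 -0.05  1.35] Mz world 0.059 swing est -0.0159 yaw 1.864
t0 shift px [-0.04 -0.02] cc 0.998 3.4
t7 shift px [-0.03 -0.01] cc 0.997 9.6
t8 shift px [0.03 0.11] cc 0.984 9.0
now shift px [0.15 0.18] cc 0.989 8.4
```

The wrist reads about 9.1 N, so about 7.5 N at the jaws after slider friction. That is in the band under either reading, so I'm holding it.

Emit:
arm_command(commands=[{"jaw":0.3,"travel":[0,0,0],"delta_rot":[0,0,0]},{"jaw":0.3,"travel":[0,0,0],"delta_rot":[0,0,0]},{"jaw":0.3,"travel":[0,0,0],"delta_rot":[0,0,0]},{"jaw":0.3,"travel":[0,0,0],"delta_rot":[0,0,0]},{"jaw":0.3,"travel":[0,0,0],"delta_rot":[0,0,0]},{"jaw":0.3,"travel":[0,0,0],"delta_rot":[0,0,0]},{"jaw":0.3,"travel":[0,0,0],"delta_rot":[0,0,0]},{"jaw":0.3,"travel":[0,0,0],"delta_rot":[0,0,0]}])

```text
clock: 23.6
position: [0.4998, -0.0779, 0.011]
tcp_rot: [0.001, 0.596, 0.803, -0.0]
force: [2.7, -8.8, -0.8]
finger_gap: 0.389
finger_force: 22.9
```

```bash
python3 f.py 6 .03
```

```text
clock 23.9 pos [ 0.4998 -0.0779  0.011 ] tool F [-9.01 -0.32  1.51] Mz world 0.068 swing est -0.0246 yaw 1.864
```

Emit:
arm_command(commands=[{"jaw":0.3,"travel":[-0.0005,0,0],"delta_rot":[0,0,0]},{"jaw":0.3,"travel":[-0.0005,0,0],"delta_rot":[0,0,0]},{"jaw":0.3,"travel":[0,0,0],"delta_rot":[0,0,0]}])

```text
clock: 24.2
position: [0.4997, -0.0782, 0.0109]
tcp_rot: [0.0, 0.596, 0.803, 0.0]
force: [3.3, -5.0, -0.4]
finger_gap: 0.389
finger_force: 23.1
```

```bash
python3 f.py 4 .03
```

```text
clock 24.4 pos [ 0.4997 -0.0782  0.0109] tool F [-5.37  1.21  0.16] Mz world -0.004 swing est 0.0294 yaw 1.8638
```

Emit:
arm_command(commands=[{"jaw":0.3,"travel":[-0.0005,0,0],"delta_rot":[0,0,0]},{"jaw":0.3,"travel":[-0.0004,0,0],"delta_rot":[0,0,0]},{"jaw":0.3,"travel":[0,0,0],"delta_rot":[0,0,0]},{"jaw":0.42,"travel":[0,0,0],"delta_rot":[0,0,0]},{"jaw":0.5,"travel":[0,0,0],"delta_rot":[0,0,0]},{"jaw":0.6,"travel":[0,0,0],"delta_rot":[0,0,0]},{"jaw":0.6,"travel":[0,0,0],"delta_rot":[0,0,0]}])

```text
clock: 25.1
position: [0.4994, -0.0787, 0.0107]
tcp_rot: [-0.0, 0.596, 0.803, -0.0]
force: [0.4, 0.9, 0.2]
finger_gap: 0.598
finger_force: 0.0
```

Emit:
arm_command(commands=[{"jaw":0.6,"travel":[0,0,-0.01],"delta_rot":[0,0,0]},{"jaw":0.6,"travel":[0,0,-0.03],"delta_rot":[0,0,0]},{"jaw":0.6,"travel":[0,0,-0.04],"delta_rot":[0,0,0]},{"jaw":0.6,"travel":[0,0,-0.04],"delta_rot":[0,0,0]},{"jaw":0.6,"travel":[-0.045,0,0],"delta_rot":[0,0,0]},{"jaw":0.6,"travel":[-0.045,0,0],"delta_rot":[0,0,0]},{"jaw":0.6,"travel":[-0.045,0,0],"delta_rot":[0,0,0]},{"jaw":0.6,"travel":[-0.045,0,0],"delta_rot":[0,0,0]},{"jaw":0.6,"travel":[0,0,0],"delta_rot":[0,0,0]}])

```text
clock: 26.0
position: [0.552, -0.2558, 0.1312]
tcp_rot: [0.001, 0.598, 0.802, -0.0]
force: [0.3, 0.5, 0.7]
finger_gap: 0.603
finger_force: 0.0
```

```bash
python3 c.py 12 .089; python3 sw.py t13; python3 - <<'E'
from h import *
for c in("top","side"):
  for t in("oil_bottle","weight_1"):
    for q in place_of(c,t)[:1]:print(c,t,atz(c,q["uv"],0).round(4))
b=cv2.imread("pics/t13.png").mean(2).astype(int)[238:268,316:362]
for r in b:print("".join(" .:-=+*#%@"[min(9,max(0,(x-20)//15))] for x in r))
E
```

```text
167.64290657439446
grip [ 0.499 -0.08   0.   ] fixed [ 0.4411 -0.0031  0.    ] sliding [ 0.4503 -0.0332  0.    ] yaw 0.2972 F 0.0905 gap 0.0315 xb 0.0002
top 0.51 [ 0.4449 -0.0122  0.025 ]
side 0.73 [ 0.4441 -0.0036  0.025 ]
t0 shift px [-0.04 -0.02] cc 0.998 3.4
t7 shift px [-0.03 -0.01] cc 0.997 9.6
t8 shift px [0.03 0.11] cc 0.984 9.0
now shift px [0.01 0.02] cc 0.983 1.6
top oil_bottle [0.4684 0.1901 0.    ]
top weight_1 [0.5096 0.2955 0.    ]
side oil_bottle [0.4711 0.1712 0.    ]
########*#***+************-                   
#####*****+***************=.       ..         
##***+*+******************+:               ..-
##+*+*******************+++-            .:=++#
##*******************+***++=.        .:=+*####
####******************###**+:    ..-=++#######
###**************########*+*- ..-=+###########
###************###########**+===+*############
####****+*+***############********############
####*+*++*+**#############*+******############
####*+*++*****#############*******############
#####*********#############*******############
#####*********##%#*++==+*##*******############
#####**********++=::-::-=*##******############
#####*********=.:::-====+##*+****#############
######********=.-========++==+***#############
#######*******=.-========----=***#############
#######*******+:-===---==-===-+**#############
#######********-:==-. .-=-====+**#############
#######********-.-=:.  .-=++**+**#############
########*******=.-=:.  :==+###***#############
########*******+:==-:.:-===*##**##############
#########*******--===-=====*###*##############
##########******-.-=======+*##################
###########+****=.-======+=*##################
###%%%#####++***+-==+=+***+###################
###########***********########################
#############****#############################
##########%###****############################
##############################################
```

```bash
python3 -c "
from station import *
print(close_job())"
```

```text
the job is handed in; nothing more can be done
None
```

The stop stands upright, flat against the fixed jaw, with the sliding jaw shut on its screw. It was pressed for over 1 s at about 7.5 N by estimate (9 N at the wrist less slider friction), with no visible swing of the caliper and the bottle and weight undisturbed. The job is handed in at about 26.5 s; I viewed 11 pictures, one over the limit of 10.

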